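# Emergency lid release on a dead centrifuge

## Task

The power failed and the centrifuge's lid is locked on the samples: take the release rod from the accessory stand, ease it straight in through the emergency-release hole in the sloping front panel until the hidden catch gives and the lid springs ajar, without forcing anything on the machine. Then hang the rod back in its empty place in the stand and swing the lid fully open, to about upright, so that it stays. Leave the rotor key, the sample box, the wash bottle and the beaker as they stand.

Things in the scene. Friction and masses are not known exactly. Their poses are not given: they have to be found in the camera images.
- centrifuge: Benchtop micro-centrifuge, off-white, fixed to the bench: 280 deep (x) x 220 wide (y) x 130 high mm. Origin: centre of its underside, z up; its -x side is the front, with a control panel that slopes up and back at 35 degrees from level (from 55 mm high at the front edge, 150 mm ahead of the origin, to 111 mm high, 70 mm ahead of it). The lid covers the rear 180 mm.
- hole (a point): Emergency-release hole in the middle of the sloping panel: round, 15 mm diameter, in a grey grommet of 25 mm diameter, 2 mm proud. The point is the centre of its mouth, on top of the grommet, about 85 mm above the bench. Its z axis points straight out of the panel (35 degrees from vertical, to the front), x up the slope, y along the panel. The rod goes in along -z.
- rod_handle (a point): Release rod: black round handle, 23 mm diameter, 77 mm long, carrying a steel rod of 8 mm diameter, 90 mm long, with a rounded tip; whole length 167 mm, about 90 g. The point is the middle of the handle, on its axis; z runs from tip to handle. At the start it hangs upright in one hole of the stand, its handle resting on the top plate (point about 143 mm above the bench).
- rod_tip (a point): Tip of the rod, on its axis, 128 mm from the handle point. In the hole it meets the catch's wide pad somewhere from 25 to 51 mm below the mouth, different each time. The catch is sprung: about 3 N at first touch, rising to about 6 N; it frees the lid once pushed 8 to 12 mm, and from about 13 mm on runs on a rubber stop (some 3 to 6 N per mm more). Stop once the lid springs.
- stand: Off-white accessory stand, 150 x 90 x 105 mm, fixed to the bench, left or right of the centrifuge. Origin: centre of its underside, z up. Its top plate (10 mm thick, top 105 mm above the bench, 150 mm along x, 70 mm along y) has two holes 84 mm apart along x; it is open below the plate.
- stand_hole0 (a point): Hole of the stand, 14 mm diameter: centre of its mouth at the plate's top, 42 mm along -x of the stand's centre. The rod hangs in one of the two holes, the rotor key in the other.
- stand_hole1 (a point): The stand's other hole, alike, 42 mm along +x.
- lid (a joint): Opening angle of the lid (rad): 0 shut and locked; once released it springs by itself to about 0.4. From there up it stays where it is left (friction), and 1 to 3 N at the lip lift it; its stop is at 1.75.
- lid_lip (a point): Front edge of the lid's finger lip, 80 mm wide, 8 mm thick, in the middle of the lid's front edge, mid-thickness; 194 mm from the hinge line. It moves with the lid.
- lid_hinge (a point): Middle of the lid's hinge line at the back of the machine, 119 mm above the bench; the line runs along the machine's y axis. The lid is a flat slab, 180 mm from hinge to front edge (the lip adds 14 mm), 206 mm wide, 12 mm thick.
- key: Rotor key: steel shank of 11 mm diameter with a black T-bar handle (80 mm long, 14 mm thick); hangs in the stand's other hole, its top about 152 mm above the bench. To be left alone. Origin: lower end of the shank, z up.
- sample_box: White foam box with sample vials, 130 x 150 x 85 mm, on the other side of the centrifuge from the stand. To be left alone. Origin: centre of its underside.
- wash_bottle: White wash bottle, 64 mm diameter, 190 mm high with its spout. To be left alone. Origin: centre of its underside.
- beaker: Glass beaker, 72 mm diameter, 95 mm high. To be left alone. Origin: centre of its underside.
There are look-alikes about, which are no part of the job. Of the things that look like the part that bears rod_handle, the middle-sized one is meant.

How it is judged:
By the outcome, as a careful person would: the job done as asked, in the order asked, and still so for the second after the job is handed in, with the robot touching nothing.
It also fails if it takes over 59 s, if anything falls off the work surface, if the arm or the gripper's body presses on something with over 40 N, if the wrist force passes 120 N, or if a joint passes its speed limit or range.

## Robot

A 6-joint arm with a two-finger parallel gripper is mounted at the origin on the work surface. World frame = base frame: x ahead of the robot, y to its left, z up, the work surface at z = 0. Lengths are in m, angles in rad, forces in N, time in s.
With the tool pointing down it reaches from about 0.275 to 0.825 m from the base axis. Payload 4.9 kg.
Tool frame: the origin (TCP) lies midway between the tips of the shut fingers; the grasp point (between the pads) lies 19 mm behind it (grip_point_offset is the distance from the TCP to the grasp point, in m); z points along the fingers, y is the line along which they close (so a half turn about z gives the same grasp; the last joint's range is limited). The gripper opens to 85 mm and grips with 20 to 120 N. Pads are 22 mm wide; open, the fingers measure 114 mm over their backs; the gripper's body (76 mm by 85 mm) begins 54 mm behind the grasp point. The pads swing forward as they close: fully open they stand 13 mm farther back than shut.
Start: joints at [1.015, 0.326, -0.193, 1.052, 0, 1.437], TCP at [0.225, 0.502, 0.231] pointing down, gripper open.
Joint ranges: [-2.65, 2.65], [-0.97, 1.79], [-1.3, 1.35], [-1.93, 2.1], [-1.47, 1.37], [-3.14, 3.14]. Speed limits (rad/s): [2.57, 2.57, 3.14, 3.14, 3.14, 3.14].

## Interface

Orientations are given as a rotation vector (axis times angle).
In Python, from cell import * gives the robot as it stands. Calls block until the motion is done:
- movep(position, orientation): joint-space move of the TCP to a pose.
- move_l(position, velocity=0.15, rot=None, until_force=None): straight line of the TCP; rot=None keeps the orientation; velocity is the mean speed in m/s. With until_force (N) it stops when the force on the tool has changed by that much, and returns True; else False.
- set_joints(angles): joint-space move.
- let_go() and grab(newtons=None): open the fingers fully, or close them until they stop; newtons is the grip in N (None keeps the last).
- sleep(seconds).
- ik(position, orientation): joint angles nearest the present ones, or None.
- get_state(): the state.
- grab_frame(name): name is "scene" or "top" or "wrist"; returns a dict with "img" (420x560x3 uint8, red, green, blue), "fx", "fy", "cx", "cy" (pixels), "k1" (the pictures are not rectified: a ray, as slopes to the right and down, at radius r is drawn at 1 + k1 r^2 times it, then the intrinsics apply), "cam_to_world" (4x4, takes a point from camera to world coordinates); the wrist camera has in their place "T_tool_cam" (4x4, takes a point from camera to tool coordinates, whose origin is the TCP and whose axes are the flange's). Camera axes: x right, y down, z forward; pixel columns grow to the right and rows downward; lengths in m; the calibration is good to about 2 mm. A picture is of the moment at which its call begins: read the wrist's pose just before it. There is no depth.
A pose or a line that the arm cannot do raises MotionError and nothing moves.
- sign_off(): hands the job in; it is judged then, once.
Trained networks look in the newest picture that a camera, given by its name, has taken for a name from the list of things; names that differ only in an ending like _2 or _b are one class to them, and where a whole thing is asked for, a point or a joint stands for the part that bears it (a point fixed in the world has none). Each returns a list of dicts, best first, with "score" (0 to 1); they miss things now and then, are a little off and sometimes report something else, mostly with a low value. They report only what shows in the picture. A call takes as long as a camera call. They do not tell look-alikes from the thing itself.
- spot_in(camera, name): "centre" ([column, row] in pixels, amid what is visible of it).
- silhouettes(camera, name): "mask" (420x560 bool, what is visible of it) and "centre" ([column, row] in pixels, amid what is visible of it).
- tip_of(camera, name): "centre" ([column, row] in pixels: a listed point, or the origin of a listed thing).
The state is a dict: "clock": time; "q": joint angles; "joint_velocities": joint speeds; "tau": joint torques, N m; "position": TCP position; "eef_rot": TCP orientation; "contact_force": force on the tool from outside, world axes, zero at the start; "wrist_torque": the same for the moment, N m; "finger_gap": opening from 0.0 (shut) to 1.0 (fully open); "grasp_force": force on a finger pad.
Only numpy, scipy, OpenCV 4.12 (cv2) and the standard library are available. Lean on these libraries where they do the work, as an engineer would, in place of code of your own. Each camera call takes 0.05 s, during which the arm holds its last target. There are 200 camera calls.

## Working session

There is one attempt and no reset: what is moved stays moved. The work goes in short steps, each a Python script; the robot and the scene stay as the last script left them, time stands still between calls to the robot, and variables do not carry over. Pictures are saved under pics/ and viewed, at most 10 in all, crops included, and the job is handed in when it is done.

```bash
ls; mkdir -p pics
cat > h.py <<'E'
from cell import *
import numpy as np, cv2
from scipy.spatial.transform import Rotation as R
def snap(n,save=None):
    s=get_state(); f=grab_frame(n)
    if n=="wrist":
        T=np.eye(4);T[:3,:3]=R.from_rotvec(s["eef_rot"]).as_matrix();T[:3,3]=s["position"]
        f["cam_to_world"]=T@np.array(f["T_tool_cam"])
    if save: cv2.imwrite("pics/"+save,f["img"][:,:,::-1])
    return f
def ray(f,px):
    x=(px[0]-f["cx"])/f["fx"];y=(px[1]-f["cy"])/f["fy"];rd=np.hypot(x,y);r=rd
    for _ in range(20): r=rd/(1+f["k1"]*r*r)
    k=1/(1+f["k1"]*r*r);C=np.array(f["cam_to_world"])
    d=C[:3,:3]@np.array([x*k,y*k,1]);return C[:3,3],d/np.linalg.norm(d)
def atz(f,px,z):
    o,d=ray(f,px);return o+d*(z-o[2])/d[2]
def tri(obs):
    A=0;b=0
    for f,px in obs:
        o,d=ray(f,px);M=np.eye(3)-np.outer(d,d);A=A+M;b=b+M@o
    p=np.linalg.solve(A,b);res=[np.linalg.norm(np.cross(p-ray(f,px)[0],ray(f,px)[1])) for f,px in obs];return p,res
def proj(f,p):
    C=np.linalg.inv(np.array(f["cam_to_world"]));c=C[:3,:3]@p+C[:3,3];x,y=c[:2]/c[2];k=1+f["k1"]*(x*x+y*y)
    return np.array([f["cx"]+f["fx"]*x*k,f["cy"]+f["fy"]*y*k])
E
python3 - <<'E'
from h import *
np.set_printoptions(precision=3,suppress=True)
names=["hole","rod_handle","rod_tip","stand","stand_hole0","stand_hole1","lid_lip","lid_hinge","key","centrifuge","sample_box","wash_bottle","beaker"]
F={}
for c in("scene","top"):
    f=F[c]=snap(c,c+"0.png"); print(c,np.array(f["cam_to_world"])[:3],f["fx"],f["k1"])
    for n in names: print(n,[(np.round(d["centre"],1).tolist(),round(d["score"],2)) for d in tip_of(c,n)[:4]])
E
```

```text
pics
scene [[-0.766  0.454 -0.455  0.949]
 [ 0.642  0.519 -0.564  0.511]
 [-0.019 -0.724 -0.689  0.711]] 386.24496804389594 -0.05589316590881504
hole [([277.6, 200.1], 0.84), ([403.6, 254.8], 0.41)]
rod_handle [([467.4, 276.5], 0.85), ([401.8, 256.7], 0.59), ([377.3, 300.4], 0.46)]
rod_tip [([441.8, 330.1], 0.82), ([368.9, 330.4], 0.78)]
stand [([403.9, 288.3], 0.93)]
stand_hole0 [([428.5, 250.0], 0.94), ([396.7, 265.8], 0.69)]
stand_hole1 [([428.5, 250.0], 0.94), ([396.7, 265.8], 0.69)]
lid_lip [([267.7, 192.3], 0.65)]
lid_hinge [([193.1, 232.6], 0.85)]
key []
centrifuge [([239.2, 245.3], 0.64)]
sample_box [([232.0, 165.1], 0.67)]
wash_bottle [([323.8, 371.2], 0.95)]
beaker [([161.9, 200.5], 0.9)]
top [[-0.027 -0.999  0.042  0.512]
 [-1.     0.027  0.001  0.025]
 [-0.002 -0.042 -0.999  1.201]] 468.2493777505511 -0.15847639869710775
hole [([297.1, 227.7], 0.76), ([299.0, 218.2], 0.73)]
rod_handle [([159.3, 247.3], 0.6), ([105.4, 256.9], 0.57), ([153.6, 211.8], 0.46)]
rod_tip [([128.3, 254.2], 0.83), ([163.2, 212.2], 0.57)]
stand [([168.0, 261.2], 0.92)]
stand_hole0 [([155.4, 282.0], 0.93), ([162.2, 247.0], 0.82)]
stand_hole1 [([155.4, 282.0], 0.93), ([162.2, 247.0], 0.82)]
lid_lip [([299.6, 215.9], 0.72)]
lid_hinge [([299.4, 133.2], 0.91)]
key [([163.0, 279.7], 0.49)]
centrifuge [([297.0, 186.3], 0.64), ([164.9, 278.3], 0.52)]
sample_box [([401.6, 252.7], 0.73), ([153.1, 284.2], 0.65)]
wash_bottle [([155.2, 164.0], 0.75), ([164.0, 280.8], 0.73), ([161.7, 246.8], 0.37)]
beaker [([399.6, 153.6], 0.66), ([300.3, 132.0], 0.42)]
```

View pics/scene0.png

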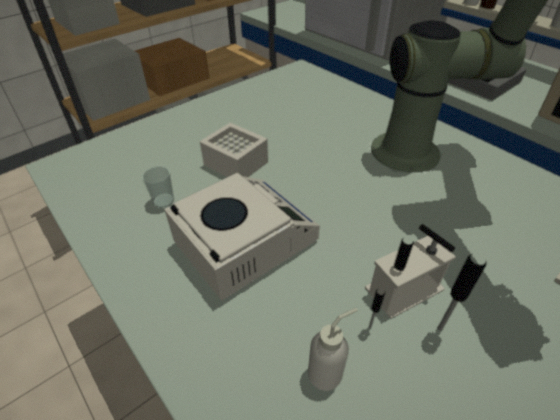

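View pics/top0.png

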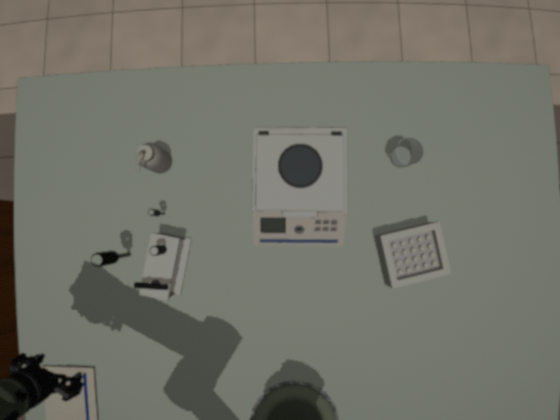

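The scene view shows the rod hanging in the stand at (403,255) beside the key's T-bar at (437,238), with a bigger look-alike at (467,277) and a smaller one at (377,300). In the top view the stand rod is at (159,248), the key at (150,285) and the release hole at (299,229), on the panel facing the robot.

Run:
```python
from h import *
np.set_printoptions(precision=4,suppress=True)
s=snap("scene");t=snap("top")
print("rod",tri([(s,(401.8,256.7)),(t,(159.3,247.3))]))
print("big",tri([(s,(467.4,276.5)),(t,(105.4,256.9))]))
print("small",tri([(s,(377.3,300.4)),(t,(153.6,211.8))]))
for p in((428.5,250),(396.7,265.8)):print("sh s",atz(s,p,.105))
for p in((155.4,282),(162.2,247)):print("sh t",atz(t,p,.105))
print("stand",tri([(s,(403.9,288.3)),(t,(168,261.2))]))
print("hinge",tri([(s,(193.1,232.6)),(t,(299.4,133.2))]))
print("hole t",atz(t,(297.1,227.7),.085),"lip t",atz(t,(299.6,215.9),.119))
# centrifuge yaw by top lid mask
m=max(silhouettes("top","lid"),key=lambda d:d["score"]);c=m["mask"].astype(np.uint8);print(m["score"],cv2.minAreaRect(cv2.findNonZero(c)))
ya=R.from_euler("y",180,degrees=True)
print(R.from_rotvec(get_state()["eef_rot"]).as_matrix(),get_state()["clock"])
f=snap("wrist");print(np.array(f["T_tool_cam"]),f["fx"])
```

```text
rod (array([0.4728, 0.3026, 0.1349]), [np.float64(0.00020474176634413863), np.float64(0.00020474176634421507)])
big (array([0.455 , 0.4175, 0.1729]), [np.float64(4.1027320910543045e-05), np.float64(4.1027320910696846e-05)])
small (array([0.5576, 0.3235, 0.0956]), [np.float64(0.0017985059682733002), np.float64(0.0017985059682733568)])
sh s [0.3924 0.3173 0.105 ]
sh s [0.4742 0.2994 0.105 ]
sh t [0.3899 0.3219 0.105 ]
sh t [0.4724 0.3032 0.105 ]
stand (array([0.4326, 0.3136, 0.0043]), [np.float64(0.001115072951402071), np.float64(0.0011150729514021987)])
hinge (array([ 0.7329, -0.0288,  0.1166]), [np.float64(0.0024237198049187774), np.float64(0.002423719804918678)])
hole t [ 0.5099 -0.0169  0.085 ] lip t [ 0.537  -0.0221  0.119 ]
0.7 ((299.5, 175.0), (82.0, 89.0), 90.0)
[[-0.9124  0.4094 -0.    ]
 [ 0.4094  0.9124 -0.    ]
 [ 0.     -0.     -1.    ]] 1.55
[[-0.0003 -0.956  -0.2933  0.0744]
 [ 1.     -0.0002 -0.0004  0.0008]
 [ 0.0003 -0.2933  0.956  -0.1416]
 [ 0.      0.      0.      1.    ]] 334.57224125951495
```

```bash
cat >> h.py <<'E'
def rot(y,z):
    y=np.array(y,float);z=np.array(z,float);z/=np.linalg.norm(z);y-=z*(y@z);y/=np.linalg.norm(y)
    return R.from_matrix(np.column_stack([np.cross(y,z),y,z])).as_rotvec()
def lst(c,n,k=4): return [(np.round(d["centre"],1).tolist(),round(d["score"],2)) for d in tip_of(c,n)[:k]]
RS=rot([.22,.975,0],[0,0,-1])
E
python3 - <<'E'
from h import *
np.set_printoptions(precision=4,suppress=True)
movep([.4735,.3015,.235],RS)
f=snap("wrist","w1.png")
for n in("rod_handle","stand_hole0","stand","key"):
    L=lst("wrist",n);print(n,L,[atz(f,p,{"rod_handle":.143,"stand_hole0":.105,"stand":0,"key":0}[n]) for p,_ in L])
for m in silhouettes("wrist","rod_handle")[:3]:
    print(m["score"],m["centre"],cv2.boundingRect(cv2.findNonZero(m["mask"].astype(np.uint8))))
print(get_state()["clock"],get_state()["position"])
yh=np.array([.03,1,0]);
print(ik([.5099-.574*.2,-.018,.085+.819*.2],rot(yh,[.574,-.017,-.819])), ik([.5099-.574*.05,-.018,.085+.819*.05],rot(yh,[.574,-.017,-.819])))
E
```

```text
rod_handle [([283.1, 209.3], 0.9), ([321.6, 277.9], 0.64), ([458.5, 159.2], 0.64)] [array([0.4689, 0.3055, 0.143 ]), array([0.5299, 0.3226, 0.143 ]), array([0.4602, 0.4331, 0.143 ])]
stand_hole0 [([280.3, 92.4], 0.62), ([281.4, 198.6], 0.57)] [array([0.3883, 0.3216, 0.105 ]), array([0.4706, 0.304 , 0.105 ])]
stand [([281.6, 136.1], 0.81)] [array([0.4283, 0.3139, 0.    ])]
key [([277.9, 97.9], 0.56)] [array([0.3884, 0.3188, 0.    ])]
0.94 [460.1, 156.4] (376, 133, 157, 73)
0.93 [279.7, 205.6] (263, 185, 36, 58)
3.1167 [0.473  0.3022 0.235 ]
[-0.3972 -0.4486 -1.0558  0.3841  0.2078 -0.3051] [-0.2837  0.0392 -1.1537 -0.2183  0.1448 -0.2092]
```

View pics/w1.png

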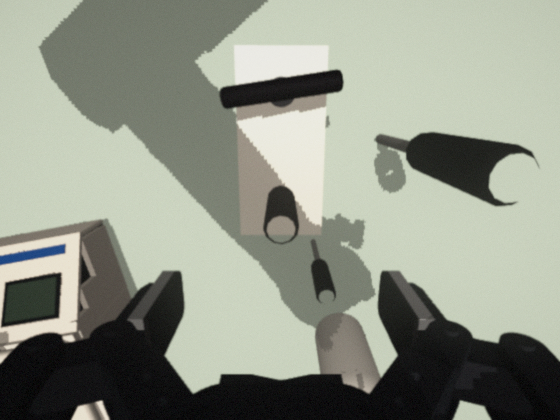

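The wrist view shows the stand rod's handle with its top at (281,229), the key's bar at (282,88), the big look-alike at (470,165) and the small one at (322,272), with the fingers free of all of them.

Run:
```python
from h import *
np.set_printoptions(precision=4,suppress=True)
f=snap("wrist");a=atz(f,(281,229),.182);print(a)
p=np.mean([a[:2],[.4706,.304],[.4689,.3055]],0);print(p)
movep([*p,.20],RS);move_l([*p,.126],velocity=.12)
grab(60);s=get_state();print(s["position"],s["finger_gap"],s["grasp_force"],s["contact_force"])
move_l([*p,.236],velocity=.15);s=get_state();print(s["contact_force"],s["finger_gap"],s["clock"])
f=snap("wrist","w2.png");print(lst("wrist","rod_tip"),lst("wrist","rod_handle"))
T=f["cam_to_world"];M=R.from_rotvec(s["eef_rot"]).as_matrix();pt=np.array(s["position"])+M@[0,0,.109];print("pred tip",pt,proj(f,pt))
```

```text
[0.4697 0.3038 0.182 ]
[0.4697 0.3044]
[0.4698 0.3045 0.1263] 0.24889531748080557 58.31277800956741 [ 0.8305 -0.3322  3.4125]
[-0.3218  0.0197 -1.3597] 0.2507203883068733 5.6917
[([279.1, 205.0], 0.78), ([379.3, 143.5], 0.77), ([313.5, 243.6], 0.5), ([281.7, 291.1], 0.4)] [([453.5, 165.0], 0.8), ([281.0, 293.1], 0.76)]
pred tip [0.469  0.3041 0.126 ] [279.8552 208.7035]
```

View pics/w2.png

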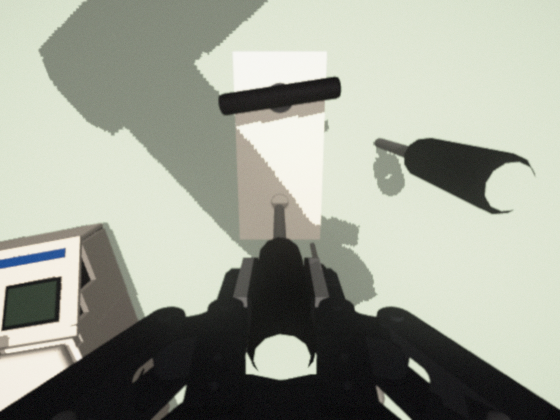

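The wrist view shows the rod held straight in the fingers with its tip at about (280,204), as predicted within a few pixels, and the empty stand hole at (279,200) behind it.

```bash
cat >> h.py <<'E'
U=np.array([-.5734,.017,.819]);U/=np.linalg.norm(U);YM=np.array([.03,1,0]);YM/=np.linalg.norm(YM)
RH=rot(YM,-U)
E
python3 - <<'E'
from h import *
np.set_printoptions(precision=4,suppress=True)
H=np.array([.510,-.018,.085])
movep([.45,.25,.30],RS)
obs=[]
for i,s in enumerate((.03,-.03)):
    P=H+U*(.109+.05)+YM*s
    if i==0: movep(P,RH)
    else: move_l(P,velocity=.12)
    sleep(.15)
    st=get_state();f=snap("wrist",f"w3{i}.png")
    L=lst("wrist","hole");print(L,"tip",lst("wrist","rod_tip"),"pred",proj(f,np.array(st["position"])-U*.109))
    print("lip",lst("wrist","lid_lip",2),st["clock"]); 
    if L: obs.append((f,L[0][0]))
print(tri(obs) if len(obs)==2 else obs)
for f,p in obs:print(atz(f,p,.085))
cv2.imwrite("pics/w3.png",np.hstack([cv2.imread("pics/w30.png")[60:360,120:500],cv2.imread("pics/w31.png")[60:360,120:500]]))
E
```

```text
[([241.7, 190.1], 0.8)] tip [([278.2, 205.0], 0.84), ([545.4, 155.8], 0.74)] pred [279.9293 209.5488]
lip [([246.8, 241.4], 0.93), ([76.5, 227.9], 0.17)] 7.4333
[([309.9, 191.2], 0.93)] tip [([280.1, 207.9], 0.56)] pred [279.9465 209.6533]
lip [([308.7, 242.9], 0.9)] 8.4333
(array([ 0.4968, -0.0206,  0.0934]), [np.float64(0.000549975420896832), np.float64(0.0005499754208968009)])
[ 0.5071 -0.0224  0.085 ]
[ 0.5055 -0.0198  0.085 ]
```

View pics/w3.png

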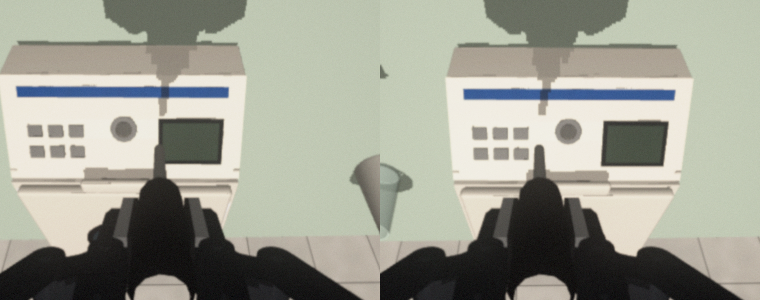

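Both half-images show the grommet clearly: in full-frame pixels (243,190) with the tool shifted left and (308,191) with it shifted right, with the rod tip at (279,206). The hole comes out near (0.506, -0.021), and a closer look at equal depth follows.

Run:
```python
from h import *
np.set_printoptions(precision=4,suppress=True)
H=np.array([.506,-.021,.085])
out=[]
for i,s in enumerate((-.022,.022)):
    move_l(H+U*(.109+.010)+YM*s,velocity=.1);sleep(.15)
    st=get_state();f=snap("wrist",f"w4{i}.png")
    L=lst("wrist","hole");pos=np.array(st["position"]);M=R.from_rotvec(st["eef_rot"]).as_matrix()
    print(L,"tip",lst("wrist","rod_tip",2),"pred",proj(f,pos+M@[0,0,.109]),"predH",proj(f,H),pos,st["clock"])
    if L:
        # lateral position of hole in tool frame at assumed depth .119
        o,d=ray(f,L[0][0]);o=M.T@(o-pos);d=M.T@d;print("hole in tool",o+d*(.119-o[2])/d[2])
    im=f["img"][140:240,210:350,::-1];out.append(cv2.resize(im,None,fx=2.8,fy=4*.7,interpolation=cv2.INTER_CUBIC))
cv2.imwrite("pics/w4.png",np.hstack(out))
```

```text
[([306.7, 205.3], 0.83)] tip [([278.2, 208.8], 0.79)] pred [280.0821 209.6314] predH [307.6    205.1089] [ 0.4373 -0.0412  0.1831] 9.3167
hole in tool [0.0007 0.0215 0.119 ]
[([252.1, 201.1], 0.71)] tip [([278.5, 205.4], 0.78)] pred [280.0815 209.6303] predH [253.7151 205.9028] [0.4385 0.0024 0.1826] 10.2083
hole in tool [ 0.0042 -0.0226  0.119 ]
```

View pics/w4.png

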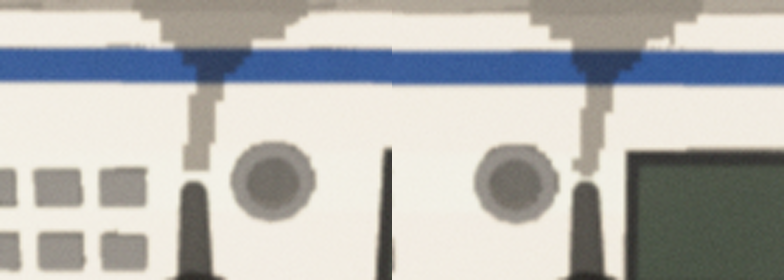

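The two crops show the grommet centres at full-frame (307.5,204.4) and (254.3,205.0), within a pixel of prediction. The rod tip is at column 279 with its top at row 204, so the correction is about 1 mm.

```bash
cat >> h.py <<'E'
H=np.array([.506,-.021,.085]); MH=R.from_rotvec(RH).as_matrix(); HC=H+MH@[-.00055,.001,0]
def tgt(d): return HC+U*(.109-d)
def depth(): return .109-(np.array(get_state()["position"])-HC)@U
def lat(): return MH.T@(np.array(get_state()["position"])-HC)
E
python3 - <<'E'
from h import *
np.set_printoptions(precision=4,suppress=True)
def rep(t):
    s=get_state();print(t,"depth %.4f"%depth(),"lat",lat()[:2]*1e3,"F tool",MH.T@s["contact_force"],"t",s["clock"])
move_l(tgt(-.010),velocity=.08);sleep(.1);rep("above")
h=move_l(tgt(.020),velocity=.03,until_force=3);rep(f"in {h}")
if not h:
    h=move_l(tgt(.054),velocity=.02,until_force=2);rep(f"touch {h}")
f=snap("wrist");print(lst("wrist","lid_lip",2))
E
```

```text
above depth -0.0100 lat [0.1931 0.1852] F tool [ 0.956  -0.4791  1.2121] t 10.875
in False depth 0.0199 lat [-0.1156 -0.0053] F tool [-0.0265 -0.1293  0.2725] t 12.025
touch True depth 0.0410 lat [0.6007 0.0484] F tool [-0.3111 -0.9946 -2.7753] t 13.0667
[]
```

Run:
```python
from h import *
np.set_printoptions(precision=4,suppress=True)
base=snap("scene")["img"].astype(int)
d0=.0405
for d in (.0065,.008,.009,.010,.011,.012):
    move_l(tgt(d0+d),velocity=.015);sleep(.12)
    s=get_state();f=snap("scene");im=f["img"].astype(int)
    diff=(np.abs(im-base).sum(2)>60)[150:290,160:290].sum();L=lst("scene","lid_lip",1)
    print(d,"depth %.4f"%depth(),"F",MH.T@s["contact_force"],diff,L,s["clock"])
    if diff>1500: break
cv2.imwrite("pics/s5.png",f["img"][:,:,::-1])
```

```text
0.0065 depth 0.0470 F [ 0.2614  0.2415 -4.4959] 104 [([265.0, 192.2], 0.85)] 13.9083
0.008 depth 0.0484 F [-0.9543 -0.3991 -4.6006] 122 [([267.8, 192.6], 0.65)] 14.375
0.009 depth 0.0495 F [-1.2958 -0.056  -5.501 ] 336 [([267.0, 189.9], 0.64)] 14.8417
0.01 depth 0.0504 F [-2.2424 -0.3906 -6.267 ] 2755 [([265.4, 178.2], 0.62)] 15.3083
```

Run:
```python
from h import *
np.set_printoptions(precision=4,suppress=True)
move_l(tgt(0),velocity=.06);move_l(tgt(-.06),velocity=.2)
print(get_state()["contact_force"])
f=snap("scene","s6.png");print(lst("scene","lid_lip",2))
movep([.45,.25,.30],RS)
p=[.4697,.3044]
movep([*p,.236],RS);sleep(.15)
f=snap("wrist","w6.png");print(lst("wrist","rod_tip"),get_state()["position"],get_state()["clock"])
a=cv2.imread("pics/s6.png")[140:300,150:310];b=cv2.imread("pics/w6.png")[150:310,200:360];c=cv2.imread("pics/w2.png")[150:310,200:360]
cv2.imwrite("pics/c6.png",np.hstack([cv2.resize(x,(266,266),interpolation=cv2.INTER_CUBIC) for x in(a,b,c)]))
```

```text
[ 0.191  -0.6431 -1.3638]
[([262.9, 170.2], 0.85)]
[([279.4, 206.4], 0.94), ([309.6, 237.5], 0.65), ([380.9, 139.3], 0.65)] [0.4704 0.3037 0.2375] 18.7333
```

View pics/c6.png

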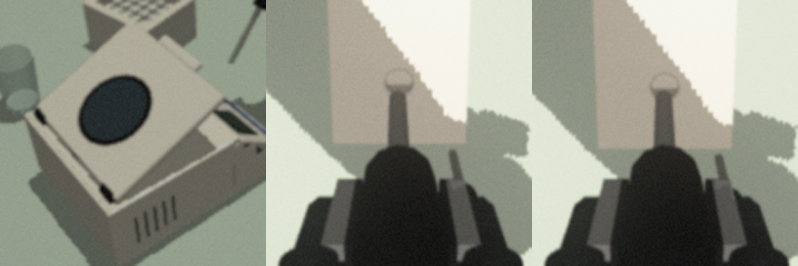

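The scene crop shows the lid sprung ajar, and the rod tip sits over the empty stand hole exactly as it did when it was lifted out. I'll lower it in and release.

Run:
```python
from h import *
np.set_printoptions(precision=4,suppress=True)
p=[.4697,.3044]
h=move_l([*p,.150],velocity=.12,until_force=5);s=get_state();print(h,s["position"],s["contact_force"])
if not h:
    h=move_l([*p,.1245],velocity=.04,until_force=3);s=get_state();print(h,s["position"],s["contact_force"])
    let_go();sleep(.1);move_l([*p,.24],velocity=.2)
    s=get_state();f=snap("wrist","w7.png");print(lst("wrist","rod_handle"),atz(f,lst("wrist","rod_handle",1)[0][0],.143),s["clock"])
# lid path feasibility
hg=np.array([.733,-.0275,.119]);fr=np.array([-.9996,.03,0])
for a in(.15,.3,.5):
    RT=rot(YM,[np.cos(a)*.9996,-.03*np.cos(a),-np.sin(a)])
    for th in(None,.28,.9,1.6):
        t=th or .28;P=hg+.17*(fr*np.cos(t)+[0,0,np.sin(t)])+.017*(fr*np.sin(t)-[0,0,np.cos(t)])
        if th is None:P=P+.1*fr
        print(a,th,P,ik(P,RT))
```

```text
False [0.4702 0.3046 0.1507] [-0.7979  0.4804 -1.6893]
True [0.4693 0.304  0.1261] [0.1805 0.4786 4.076 ]
[([281.1, 214.0], 0.9), ([452.2, 165.8], 0.84), ([322.6, 280.8], 0.66)] [0.4694 0.3049 0.143 ] 21.6417
0.15 None [ 0.465  -0.0195  0.1496] None
0.15 0.28 [ 0.565  -0.0225  0.1496] None
0.15 0.9 [ 0.6141 -0.0239  0.2416] None
0.15 1.6 [ 0.721  -0.0271  0.2894] [-0.2186  0.5018 -1.1166 -1.4657  0.1865 -0.0285]
0.3 None [ 0.465  -0.0195  0.1496] None
0.3 0.28 [ 0.565  -0.0225  0.1496] None
0.3 0.9 [ 0.6141 -0.0239  0.2416] None
0.3 1.6 [ 0.721  -0.0271  0.2894] [-0.2142  0.3237 -1.0434 -1.0623  0.1759 -0.055 ]
0.5 None [ 0.465  -0.0195  0.1496] None
0.5 0.28 [ 0.565  -0.0225  0.1496] None
0.5 0.9 [ 0.6141 -0.0239  0.2416] [-0.2588  0.1342 -1.1805 -0.8035  0.2004 -0.1112]
0.5 1.6 [ 0.721  -0.0271  0.2894] [-0.2045  0.1835 -0.888  -0.5651  0.153  -0.0843]
```

View pics/w7.png

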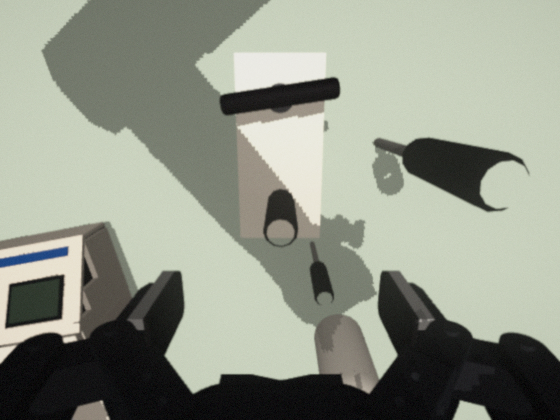

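The rod hangs in its place again, handle at (281,214) exactly as at the start, with the key and look-alikes untouched. Next I check that the lid-opening path is feasible.

```bash
cat >> h.py <<'E'
hg=np.array([.733,-.0275,.119]);fr=np.array([-.9996,.03,0]);Z=np.array([0,0,1.])
def lip(th): return hg+.194*(fr*np.cos(th)+Z*np.sin(th))
def pose(th,a):
    e=fr*np.cos(th)+Z*np.sin(th);n=fr*np.sin(th)-Z*np.cos(th);t=-fr*np.cos(a)-Z*np.sin(a);m=-fr*np.sin(a)+Z*np.cos(a)
    P=hg+.194*e+.004*n-.011*m+.025*t if a>th else hg+.169*e+(.006+.011*np.cos(th-a))*n
    return P,rot(YM,t),t
E
python3 - <<'E'
from h import *
np.set_printoptions(precision=3,suppress=True)
f=snap("scene");print(lst("scene","lid_lip",2),[(t,proj(f,lip(t))) for t in(0,.3,.4,.5,1.57)])
for th in(.25,.4,.6,.8,1.,1.2,1.4,1.57):
    ok=[]
    for a in np.arange(.4,1.25,.05):
        P,r,t=pose(th,a);q=ik(P,r);q2=ik(P-.1*t,r)
        if q is not None: ok.append((round(a,2),q2 is not None))
    print(th,ok[:4],ok[-1] if ok else 0)
P,r,t=pose(.25,.85);print(P,ik(P,r),ik(P-.1*t,r))
E
```

```text
[([259.4, 171.7], 0.69)] [(0, array([267.536, 193.333])), (0.3, array([263.589, 175.497])), (0.4, array([260.813, 170.157])), (0.5, array([257.276, 165.23 ])), (1.57, array([176.622, 157.092]))]
0.25 [(np.float64(0.65), False), (np.float64(0.7), False), (np.float64(0.75), True), (np.float64(0.8), True)] (np.float64(1.2), True)
0.4 [(np.float64(0.6), False), (np.float64(0.65), True), (np.float64(0.7), True), (np.float64(0.75), True)] (np.float64(1.2), True)
0.6 [(np.float64(0.55), False), (np.float64(0.6), True), (np.float64(0.65), True), (np.float64(0.7), True)] (np.float64(1.2), True)
0.8 [(np.float64(0.45), False), (np.float64(0.5), False), (np.float64(0.55), True), (np.float64(0.6), True)] (np.float64(1.2), True)
1.0 [(np.float64(0.4), False), (np.float64(0.45), True), (np.float64(0.5), True), (np.float64(0.55), True)] (np.float64(1.2), True)
1.2 [(np.float64(0.4), True), (np.float64(0.45), True), (np.float64(0.5), True), (np.float64(0.55), True)] (np.float64(1.2), True)
1.4 [(np.float64(0.4), True), (np.float64(0.45), True), (np.float64(0.5), True), (np.float64(0.55), True)] (np.float64(1.2), True)
1.57 [(np.float64(0.4), True), (np.float64(0.45), True), (np.float64(0.5), True), (np.float64(0.55), True)] (np.float64(1.2), True)
[ 0.552 -0.022  0.137] [-0.256  0.15  -1.102 -0.39   0.148 -0.171] [-0.309 -0.182 -1.114 -0.062  0.183 -0.212]
```

The lip matches about 0.38 rad, and a constant 0.8 rad tool tilt is feasible along the whole path.

Run:
```python
from h import *
np.set_printoptions(precision=3,suppress=True)
a=.8;P,r,t=pose(.28,a)
movep([.42,.22,.32],RS);grab(20)
movep(P-.1*t,r);print(get_state()["position"],get_state()["clock"])
h=move_l(P,velocity=.1,until_force=6);s=get_state();print(h,s["position"],P,s["contact_force"])
if not h:
    for th in(.45,.65,.8,.95,1.15,1.35,1.55):
        move_l(pose(th,a)[0],velocity=.09);s=get_state();print(th,s["contact_force"])
    f=snap("scene");print(lst("scene","lid_lip",2),[(x,proj(f,lip(x))) for x in(1.4,1.5,1.57,1.65)],s["clock"])
    move_l(pose(1.55,a)[0]-.12*t,velocity=.2);sleep(.2)
    f=snap("scene","s8.png");print(lst("scene","lid_lip",2),get_state()["clock"])
```

```text
[ 0.486 -0.02   0.216] 24.475
False [ 0.555 -0.022  0.143] [ 0.555 -0.022  0.143] [-0.019 -0.693 -0.653]
0.45 [ 0.303 -0.307 -0.433]
0.65 [ 0.358 -0.673 -1.057]
0.8 [-0.622  0.758 -0.513]
0.95 [0.064 0.413 0.395]
1.15 [ 1.314  0.17  -0.445]
1.35 [ 0.307 -0.672 -0.251]
1.55 [-0.24  -0.271 -0.158]
[([164.0, 165.7], 0.97)] [(1.4, array([193.193, 151.398])), (1.5, array([183.494, 154.391])), (1.57, array([176.622, 157.092])), (1.65, array([168.761, 160.779]))] 29.2167
[([161.4, 166.2], 0.73)] 30.3667
```

View pics/s8.png

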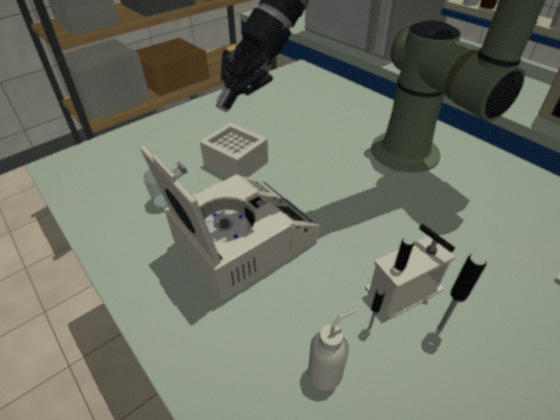

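The lid stands open at about 1.7 rad with its lip at (162,166). The rod, key, box, bottle and beaker are in place, and the arm is clear of everything.

```bash
python3 -c "
from h import *
print(lst('scene','lid_lip',1));print(sign_off())"
```

```text
[([161.4, 166.2], 0.73)]
the job is handed in; nothing more can be done
None
```

The job is handed in at about 30 s of the 59 s: the catch was released without forcing (about 6 N at the catch), the rod is back in its stand hole, and the lid stays fully open at about 1.7 rad, a little past upright and close to its stop.

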